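# Put the cocoa pot on to keep warm and set the warming plate's dial

## Robot

A 6-joint arm with a two-finger parallel gripper is mounted at the origin on the work surface. World frame = base frame: x ahead of the robot, y to its left, z up, the work surface at z = 0. Lengths are in m, angles in degrees, forces in N, time in s.
With the tool pointing down it reaches from about 0.4 to 0.825 m from the base axis. Payload 7 kg.
Tool frame: the origin (TCP) lies between the finger pads; the fingertips stand 19 mm ahead of it and the grasp point (between the pads) is the TCP; z points along the fingers, y is the line along which they close (so a half turn about z gives the same grasp; the last joint's range is limited). The gripper opens to 88 mm and grips with 3 to 60 N. Pads are 19 mm wide; open, the fingers measure 130 mm over their backs; the gripper's body (78 mm by 193 mm) begins 47 mm behind the grasp point.
Start: joints at [84.001, 20.546, 0.682, 0, -70.136, -16.507], TCP at [0.258, 0.624, 0.246] pointing down, gripper open.
Joint ranges: [-176.03, 176.03], [-82.01, 121.73], [-58.28, 71.71], [-173.87, 95.51], [-174.79, -0.11], [-173.66, 173.66]. Speed limits (degrees/s): [136.94, 136.94, 172.46, 180, 180, 180].

## Interface

Orientations are given as [roll, pitch, yaw] about the fixed x, y, z axes, in that order (R = Rz(yaw) Ry(pitch) Rx(roll)).
In Python, from plant import get_obs, snapshot, close_job, spot_in, spot_point gives the robot as it stands.
- The arm moves only by the tool play_rows, never from a script. Its argument "plan" is a list of rows, each a list of 6 numbers: the shift along the tool's x, y, z in cm, then the turn, a rotation vector about the tool's x, y, z in degrees. A call has 1 to 20 rows; each row shifts and turns the commanded pose from where the row before left it, along the tool's axes as they then stand; what a row does not reach is not made up. A row lasts 1/12 s, in which the tool goes at most 41.7 mm and 7.16 degrees, less where a joint would pass 70% of its speed; a pose out of reach is approached as far as the arm can. A call is refused whole if a number of a shift passes 4.17 or a number of a turn 7.16, either way. A call with a gripper value outside its range is refused whole. "grip" is the finger opening in cm, from 0 to 8.76, set as the call begins (left out, the last holds). The fingers move at their own pace and stop on an object; the grip force is fixed at half the most. Time passes only in rows, so rows that do not move let the fingers close. It gives the time, the measured TCP pose, the force, the opening and the grip force at its end, in the units of the state.
- get_obs(): the state, without advancing time (a new reading comes with each control period).
- snapshot(name): name is "scene" or "top" or "wrist"; returns a dict with "frame" (480x640x3 uint8, red, green, blue), "fx", "fy", "cx", "cy" (pixels), "k1" (the pictures are not rectified: a ray, as slopes to the right and down, at radius r is drawn at 1 + k1 r^2 times it, then the intrinsics apply), "position" and "attitude" of the camera in the world. Camera axes: x right, y down, z forward; pixel columns grow to the right and rows downward; lengths in m; the calibration is good to about 2 mm. A picture is of the moment at which its call begins. There is no depth.
- close_job(): hands the job in; it is judged then, once.
Trained networks look in the newest picture that a camera, given by its name, has taken for a name from the list of things; names that differ only in an ending like _2 or _b are one class to them, and where a whole thing is asked for, a point or a joint stands for the part that bears it (a point fixed in the world has none). Each returns a list of dicts, best first, with "score" (0 to 1); they miss things now and then, are a little off and sometimes report something else, mostly with a low value. They report only what shows in the picture. A call takes as long as a camera call.
- spot_in(camera, thing): "position" ([x, y, z] in m, in world coordinates, good to about 4 mm: the middle of the surface that is visible of it).
- spot_point(camera, thing): "position" ([x, y, z] in m, in world coordinates, good to about 4 mm: a listed point, or the origin of a listed thing).
The state is a dict: "clock": time; "joint_pos": joint angles; "qvel": joint speeds; "tau": joint torques, N m; "tool_pos": TCP position; "orientation": TCP orientation; "force": force on the tool from outside, world axes, zero at the start; "moment": the same for the moment, N m; "opening": finger opening in m; "gripper_force": force on a finger pad.
Only numpy, scipy, OpenCV 4.12 (cv2) and the standard library are available. Lean on these libraries where they do the work, as an engineer would, in place of code of your own. Each camera call takes 0.05 s, during which the arm holds its last target. There are 200 camera calls.

## Task

Slide the lidded white pot along the warming plate, without lifting or tipping it, until its foot stands wholly inside the orange ring, centred on the ring. Then turn the black dial clockwise until it clicks in with its white pointer on the orange mark, never on to the red one, and leave the pot in the ring. Leave the other things on the counter where they are.

Things in the scene. Friction and masses are not known exactly. Their poses are not given: they have to be found in the camera images.
- warmer: Low flat warming plate with a black glass top and steel sides, fixed, 250 (x) x 460 (y) x 45 mm high; its flat top has no rim. Origin: centre of its underside; x away from the robot, y left, z up. Ring centre at (0, +10) mm, the dial axis at (-50, -165) mm; the pot starts on the bare left part (y +120 to +165 mm).
- ring_center (a point): Centre of the thin orange ring printed on the glass (outer diameter 132, inner 124 mm, small orange dot in the middle), at the height of the glass, 45 mm above the counter. Flat, nothing stands up from it.
- pot: Round squat white pot with a fixed steel lid and a black lid knob, 0.4 to 0.9 kg. Foot diameter 96 mm, side wall 104 mm across from 6 to 48 mm above its foot, lid up to 63 mm, lid knob 22 mm across, up to 73 mm. Origin: centre of its underside; z up. It can be pushed along the glass low on its side wall.
- dial (a joint): Angle of the dial (rad), growing clockwise seen from above, 0 to 2.618. It clicks into six positions 0.5236 apart: 0 (long black mark: off), 0.524, 1.047, 1.571 (short black marks), 2.094 (broad orange mark: the one wanted) and 2.618 (red mark: maximum, end stop). It starts at 0.524 or 1.047. Turning takes about 0.1 N m between clicks.
- dial_axis (a point): On the dial's axis, at the top of its grip bar, 86 mm above the counter. Black disc 70 mm across, 10 high, its foot 46 mm above the counter, with an upright grip bar across its centre: 76 long, 16 wide, 10 to 40 mm above the foot; marks around it on an aluminium disc. x points along the bar to the pointer.
- dial_pointer (a point): Pointer end of the dial's grip bar, at its top, 38 mm from the axis; that half of the bar has a white stripe. In the warmer's frame its direction is 75 degrees (from x towards y) minus the joint angle, so on the orange mark it points at -45 degrees.
- cream_jug: White cream jug, 105 mm high, 76 mm across, with a handle; bystander. Origin: centre of its underside.
- sweets_jar: Glass jar of red sweets with a glass lid, 95 mm high, 98 mm across; bystander. Origin: centre of its underside.
- sugar_jar: Glass jar of white sugar with a glass lid, 95 mm high, 98 mm across; bystander. Origin: centre of its underside.
- mug1: Green glass mug, 90 mm high, 80 mm across, handle at its +y; bystander. Origin: centre of its underside.
- mug2: Blue mug, 90 mm high, 80 mm across, handle at its +y; bystander. Origin: centre of its underside.
- spoon_plate: White saucer with three steel spoons, 150 mm across, 25 mm high; bystander. Origin: centre of its underside.

How it is judged:
By the outcome, as a careful person would: the job done as asked, in the order asked, and still so for the second after the job is handed in, with the robot touching nothing.
It also fails if it takes over 58 s, if anything falls off the work surface, if the arm or the gripper's body presses on something with over 40 N, if the wrist force passes 120 N, or if a joint passes its speed limit or range.

## Working session

There is one attempt and no reset: what is moved stays moved. The work goes in short steps, Python scripts to look and compute and a tool call to move; the robot and the scene stay as the last step left them, time stands still between calls to the robot, and variables do not carry over. Pictures are saved under pics/ and viewed, at most 10 in all, crops included, and the job is handed in when it is done.

Besides the shell and the picture viewer there is one more tool, called after "Call:" by a JSON object that holds its "fn" and its "kwargs". play_rows: Moves the arm, as the interface text tells. Its arguments: {"type":"object","properties":{"plan":{"type":"array","items":{"type":"array","items":{"type":"number"}}},"grip":{"type":"number"}},"required":["plan"]}

```bash
mkdir -p pics; ls; python3 - <<'E'
from plant import *
import cv2, numpy as np
o=get_obs(); print({k:np.round(v,3).tolist() for k,v in o.items()})
for c in ("scene","top"):
    s=snapshot(c); cv2.imwrite(f"pics/{c}0.png",s["frame"][:,:,::-1])
    print(c,np.round(s["position"],3),s["attitude"])
    for t in ("warmer","ring_center","pot","dial_axis","dial_pointer","cream_jug","sweets_jar","sugar_jar","mug1","mug2","spoon_plate"):
        r=spot_point(c,t)[:2]
        print(t,[(np.round(d["position"],3).tolist(),round(d["score"],2)) for d in r])
E
```

```text
pics
{'clock': 0.0, 'joint_pos': [84.0, 20.59, 0.636, -0.02, -70.134, -16.506], 'qvel': [0.038, -0.028, -0.035, -0.009, 0.131, 0.019], 'tau': [0.001, -58.272, 29.305, 6.997, 0.007, -0.0], 'tool_pos': [0.258, 0.623, 0.245], 'orientation': [179.909, -0.008, -22.512], 'force': [-0.366, -0.071, 0.658], 'moment': [-0.002, -0.034, -0.019], 'gripper_force': 0.0, 'opening': 0.087}
scene [1.007 0.551 1.232] [-147.02044092   -0.41788242  135.26689562]
warmer [([0.537, 0.014, -0.002], 0.55)]
ring_center [([0.539, 0.025, 0.045], 0.74)]
pot [([0.585, 0.149, 0.046], 0.66)]
dial_axis [([0.469, -0.14, 0.089], 0.84)]
dial_pointer [([0.502, -0.139, 0.086], 0.66), ([0.541, 0.015, -0.002], 0.46)]
cream_jug [([0.504, -0.451, 0.002], 0.89)]
sweets_jar [([0.487, 0.518, -0.001], 0.68)]
sugar_jar [([0.61, 0.445, 0.0], 0.89), ([0.502, -0.45, 0.002], 0.3)]
mug1 [([0.639, -0.452, 0.0], 0.82), ([0.38, -0.403, -0.004], 0.78)]
mug2 [([0.639, -0.452, 0.0], 0.82), ([0.38, -0.403, -0.004], 0.78)]
spoon_plate [([0.316, 0.367, 0.002], 0.98)]
top [ 2.500e-01 -1.000e-03  1.528e+00] [-170.92003247    1.0104248   -90.32424133]
warmer [([0.538, 0.014, -0.004], 0.81)]
ring_center [([0.539, 0.026, 0.046], 0.87)]
pot [([0.588, 0.153, 0.046], 0.64), ([0.615, 0.45, -0.002], 0.46)]
dial_axis [([0.466, -0.141, 0.086], 0.65), ([0.635, -0.45, -0.001], 0.36)]
dial_pointer [([0.505, -0.136, 0.086], 0.95)]
cream_jug [([0.5, -0.448, -0.001], 0.9), ([0.537, 0.027, 0.045], 0.68)]
sweets_jar [([0.489, 0.515, 0.001], 0.59)]
sugar_jar [([0.486, 0.517, -0.0], 0.63), ([0.614, 0.45, -0.002], 0.62)]
mug1 [([0.381, -0.41, 0.0], 0.73), ([0.64, -0.451, -0.001], 0.71)]
mug2 [([0.381, -0.41, 0.0], 0.73), ([0.64, -0.451, -0.001], 0.71)]
spoon_plate [([0.315, 0.366, -0.002], 0.71)]
```

View images.

View pics/top0.png

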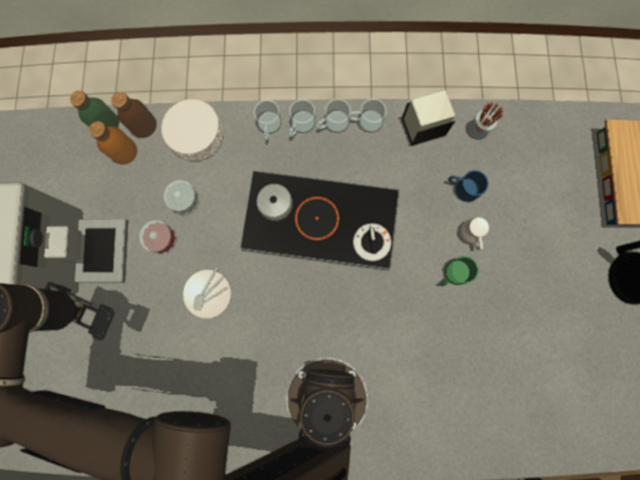

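View pics/scene0.png

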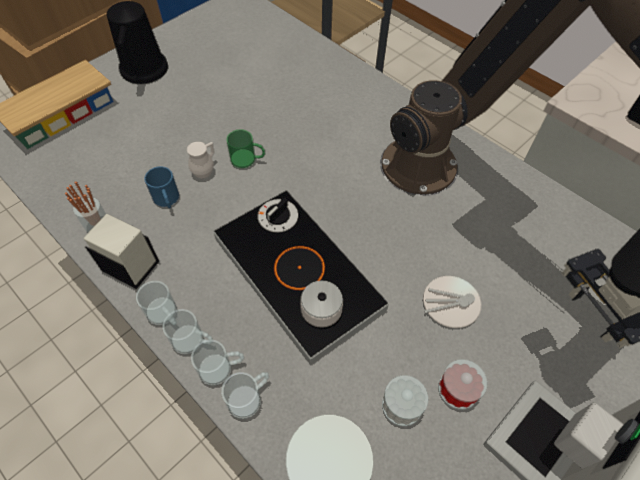

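The top view shows the pot at (274,202), the ring at (317,218) and the dial at (372,242) with its pointer up. That puts the dial at about 1.047, and the plate yaw is about -7°. I'll turn the tool so its x axis lies along the push direction (-111°) and go behind the pot.

Call:
{"fn": "play_rows", "kwargs": {"plan": [[0,0,0,0,0,6.8],[0,0,0,0,0,6.8],[0,0,0,0,0,6.8],[0,0,0,0,0,6.8],[0,0,0,0,0,6.8],[0,0,0,0,0,6.8],[0,0,0,0,0,6.8],[0,0,0,0,0,6.8],[0,0,0,0,0,6.8],[0,0,0,0,0,6.8],[0,0,0,0,0,6.8],[0,0,0,0,0,6.8],[0,0,0,0,0,6.8]], "grip": 6}}

```text
clock: 2.28
tool_pos: [0.2584, 0.6236, 0.2455]
orientation: [-180.0, -0.0, -111.2]
force: [0.3, 0.4, -0.1]
opening: 0.0601
gripper_force: 0.0
```

Call:
{"fn": "play_rows", "kwargs": {"plan": [[1.3,-3.0,0,0,0,0],[1.3,-3.0,0,0,0,0],[1.3,-3.0,0,0,0,0],[1.3,-3.0,0,0,0,0],[1.3,-3.0,0,0,0,0],[1.3,-3.0,0,0,0,0],[1.3,-3.0,0,0,0,0],[1.3,-3.0,0,0,0,0],[1.3,-3.0,0,0,0,0],[1.3,-3.0,0,0,0,0],[1.3,-3.0,0,0,0,0],[1.3,-3.0,0,0,0,0],[1.3,-3.0,0,0,0,0],[1.3,-3.0,0,0,0,0],[1.3,-3.0,0,0,0,0],[1.3,-3.0,0,0,0,0],[0,0,0,0,0,0],[0,0,0,0,0,0]]}}

```text
clock: 3.78
tool_pos: [0.6336, 0.2563, 0.245]
orientation: [180.0, -0.0, -111.1]
force: [0.6, 0.6, -0.4]
opening: 0.06
gripper_force: 0.0
```

```bash
cat > h.py <<'E'
from plant import *
import cv2, numpy as np
from scipy.spatial.transform import Rotation as R
def cam(s):
    return R.from_euler("xyz",s["attitude"],degrees=True).as_matrix(), np.array(s["position"])
def pix2plane(s,uv,z):
    K=np.array([[s["fx"],0,s["cx"]],[0,s["fy"],s["cy"]],[0,0,1.]])
    p=cv2.undistortPoints(np.array([[uv]],float),K,np.array([s["k1"],0,0,0,0]))[0,0]
    # model: drawn = (1+k1 r^2) * ray, as OpenCV
    M,o=cam(s); d=M@[p[0],p[1],1.]
    return o+d*(z-o[2])/d[2]
def show(c,name,things):
    s=snapshot(c); cv2.imwrite(f"pics/{name}.png",s["frame"][:,:,::-1])
    for t in things:
        print(c,t,[(np.round(d["position"],4).tolist(),round(d["score"],2)) for d in spot_point(c,t)[:2]])
    return s
def ring(s):
    f=s["frame"].astype(int); r,g,b=f[...,0],f[...,1],f[...,2]
    m=((r>140)&(r-b>90)&(g<0.65*r)).astype(np.uint8)
    return m
def st():
    o=get_obs(); print("t",round(o["clock"],2),np.round(o["tool_pos"],4),np.round(o["orientation"],2),"F",np.round(o["force"],1),"op",round(o["opening"],3),"gf",o["gripper_force"]); return o
E
python3 - <<'E'
from h import *
st()
for c in ("wrist","top","scene"):
    s=show(c,c+"1",["ring_center","pot","dial_axis","dial_pointer","warmer"])
E
```

```text
t 3.78 [0.6336 0.2563 0.245 ] [ 1.7998e+02 -4.0000e-02 -1.1108e+02] F [ 0.6  0.6 -0.4] op 0.06 gf 0.0
wrist ring_center []
wrist pot [([0.5872, 0.1465, 0.0419], 0.68)]
wrist dial_axis []
wrist dial_pointer []
wrist warmer []
top ring_center []
top pot [([0.587, 0.1515, 0.047], 0.89)]
top dial_axis [([0.4694, -0.1394, 0.0881], 0.71)]
top dial_pointer [([0.5048, -0.1331, 0.0877], 0.94)]
top warmer [([0.5395, 0.0163, -0.0037], 0.59)]
scene ring_center [([0.5405, 0.0258, 0.0436], 0.66)]
scene pot []
scene dial_axis [([0.4675, -0.1391, 0.0862], 0.68)]
scene dial_pointer [([0.5055, -0.1422, 0.0846], 0.78)]
scene warmer [([0.5407, 0.0162, 0.0003], 0.61), ([0.313, 0.3678, 0.0012], 0.29)]
```

View pics/wrist1.png

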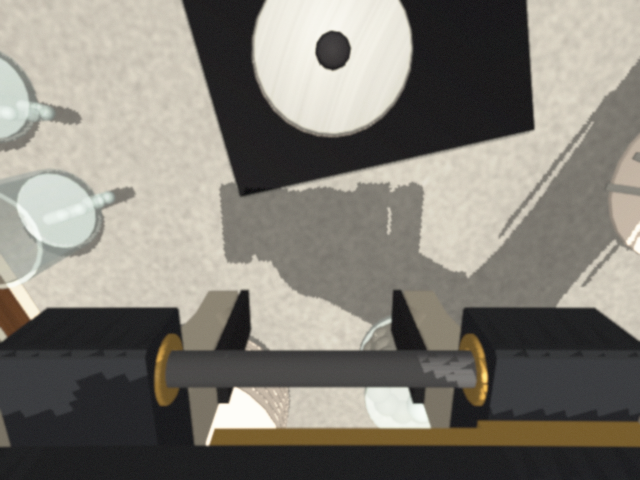

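Wrist view: the pot is ahead with its knob at (333,50), and the fingers sit at the bottom, centred on u≈320. I'll compute the knob from that pixel and the ring centre from colour in the scene image.

```bash
cat >> h.py <<'E'
def ringc(s,z=0.045,near=(0.54,0.026)):
    m=ring(s); v,u=np.nonzero(m)
    P=np.array([pix2plane(s,(a,b),z)[:2] for a,b in zip(u,v)]) if len(u) else np.zeros((0,2))
    P=P[np.hypot(*(P-near).T)<0.085]; P=P[np.hypot(*(P-near).T)>0.04]
    if len(P)<20: return None,len(P)
    A=np.c_[2*P,np.ones(len(P))]; x=np.linalg.lstsq(A,(P**2).sum(1),rcond=None)[0]
    return x[:2],np.sqrt(x[2]+x[:2]@x[:2]),len(P)
E
python3 - <<'E'
from h import *
s=snapshot("wrist"); print("knob",pix2plane(s,(333,50),0.118))
for c in("top","scene"): print(c,ringc(snapshot(c)))
E
```

```text
knob [0.58690284 0.15401031 0.118     ]
top (array([0.54253329, 0.02577097]), np.float64(0.06389589469678132), 264)
scene (array([0.54484315, 0.0273138 ]), np.float64(0.06380633572312656), 209)
```

Call:
{"fn": "play_rows", "kwargs": {"plan": [[0.7,0.3,0,0,0,-1.7],[0.7,0.3,2,0,0,0],[0.7,0.2,2.5,0,0,0],[0.7,0.2,2.5,0,0,0],[0,0,2.5,0,0,0],[0,0,2.5,0,0,0],[0,0,2,0,0,0],[0,0,1.5,0,0,0],[0,0,1.2,0,0,0],[0,0,0,0,0,0],[0,0,0,0,0,0]]}}

```text
clock: 5.75
tool_pos: [0.6138, 0.2349, 0.0784]
orientation: [180.0, -0.1, -109.2]
force: [0.0, -0.0, 0.8]
opening: 0.0599
gripper_force: 0.0
```

```bash
python3 - <<'E'
from h import *
st()
s=show("wrist","wrist2",["ring_center","pot"]); print(ringc(s))
E
```

```text
t 5.75 [0.6138 0.2349 0.0784] [ 1.7998e+02 -5.0000e-02 -1.0920e+02] F [ 0.  -0.   0.8] op 0.06 gf 0.0
wrist ring_center []
wrist pot [([0.5897, 0.1498, 0.0442], 0.94)]
(None, 0)
```

View pics/wrist2.png

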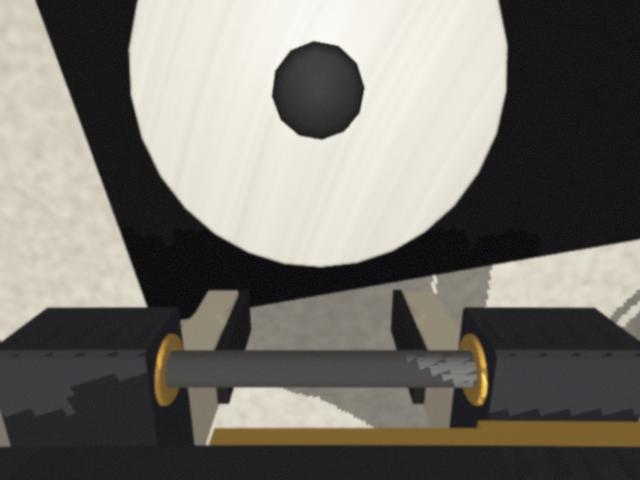

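The knob is at (318,88), centred between the fingers. I'll push the first part slowly.

Call:
{"fn": "play_rows", "kwargs": {"plan": [[1,0,0,0,0,0],[0.8,0,0,0,0,0],[0.5,0,0,0,0,0],[0.3,0,0,0,0,0],[0.3,0,0,0,0,0],[0.3,0,0,0,0,0],[0.4,0,0,0,0,0],[0.5,0,0,0,0,0],[0.6,0,0,0,0,0],[0.6,0,0,0,0,0],[0.6,0,0,0,0,0],[0.6,0,0,0,0,0],[0.6,0,0,0,0,0],[0.6,0,0,0,0,0],[0.6,0,0,0,0,0],[0.5,0,0,0,0,0],[0.4,0,0,0,0,0],[0.3,0,0,0,0,0],[0.2,0,0,0,0,0],[0,0,0,0,0,0]]}}

```text
clock: 7.57
tool_pos: [0.5817, 0.1429, 0.0787]
orientation: [-180.0, -0.0, -109.2]
force: [1.6, 2.3, 1.6]
opening: 0.06
gripper_force: 1.4
```

```bash
cat >> h.py <<'E'
def knob(s,near):
    """dark knob on the bright lid: centroid of the dark blob nearest the expected pixel"""
    M,o=cam(s); p=M.T@(np.array([*near,0.118])-o); x=p[:2]/p[2]; x=x*(1+s["k1"]*(x@x))
    e=np.array([s["fx"]*x[0]+s["cx"],s["fy"]*x[1]+s["cy"]])
    g=s["frame"].max(2); n,_,S,C=cv2.connectedComponentsWithStats((g<100).astype(np.uint8))
    k=[i for i in range(1,n) if 15<S[i,4]<12000 and max(S[i,2:4])<140]
    if not k: return None,e
    i=min(k,key=lambda i:np.hypot(*(C[i]-e))); return pix2plane(s,C[i],0.118),C[i],S[i,4],e
E
python3 - <<'E'
from h import *
st()
for c in("wrist","top","scene"):
    s=show(c,c+"3",["ring_center","pot"]); print(ringc(s),knob(s,(0.56,0.075)))
E
```

```text
t 7.57 [0.5817 0.1429 0.0787] [-1.8000e+02 -2.0000e-02 -1.0921e+02] F [1.6 2.3 1.6] op 0.06 gf 1.4465582905540941
wrist ring_center []
wrist pot [([0.5681, 0.093, 0.0402], 0.77)]
(array([0.54363315, 0.02601118]), np.float64(0.06369409907858965), 2428) (array([0.56593666, 0.09143177, 0.118     ]), array([319.88340807, 231.97211932]), np.int32(5129), array([320.66827451, 162.0766423 ]))
top ring_center [([0.5388, 0.0258, 0.0455], 0.6), ([0.4678, -0.1396, 0.0875], 0.45)]
top pot [([0.5674, 0.0946, 0.0496], 0.89)]
(array([0.54250445, 0.02551177]), np.float64(0.06371536685295927), 162) (array([0.56502573, 0.09392268, 0.118     ]), array([292.58064516, 205.5483871 ]), np.int32(31), array([299.08783431, 207.17563577]))
scene ring_center [([0.5421, 0.0264, 0.0452], 0.63)]
scene pot [([0.5644, 0.0925, 0.0435], 0.61), ([0.6431, -0.4507, 0.0014], 0.58)]
(array([0.54515281, 0.02660287]), np.float64(0.06308067729872306), 94) (array([0.84624265, 0.14691548, 0.118     ]), array([236.81538462, 366.18461538]), np.int32(65), array([307.20512254, 267.62135573]))
```

View pics/wrist3.png

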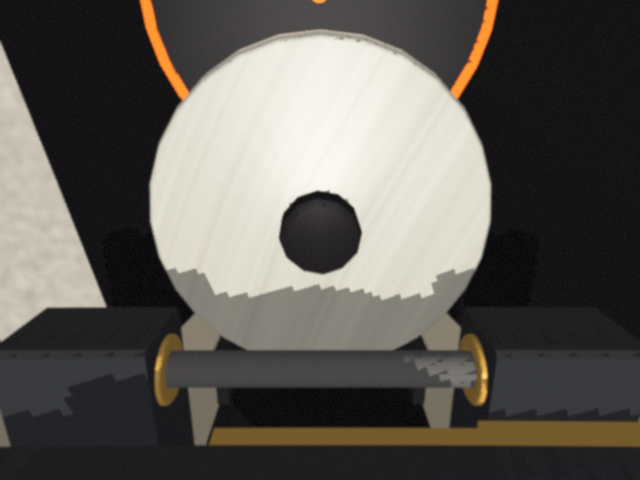

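The wrist view shows the cradle seated, with the knob at (320,232) and the ring dot straight ahead at (319,0). About 69 mm remain, so I'll push 54 mm and look again.

Call:
{"fn": "play_rows", "kwargs": {"plan": [[0.2,0,0,0,0,0],[0.3,0,0,0,0,0],[0.4,0,0,0,0,0],[0.5,0,0,0,0,0],[0.6,0,0,0,0,0],[0.6,0,0,0,0,0],[0.6,0,0,0,0,0],[0.6,0,0,0,0,0],[0.5,0,0,0,0,0],[0.4,0,0,0,0,0],[0.3,0,0,0,0,0],[0.2,0,0,0,0,0],[0.1,0,0,0,0,0],[0,0,0,0,0,0]]}}

```text
clock: 9.18
tool_pos: [0.5642, 0.093, 0.0785]
orientation: [180.0, -0.0, -109.2]
force: [1.7, 2.2, -1.0]
opening: 0.0599
gripper_force: 1.2
```

```bash
python3 - <<'E'
from h import *
st()
for c in("wrist","top","scene"):
    s=show(c,c+"4",["ring_center","pot"]); print(ringc(s),knob(s,(0.549,0.042)))
E
```

```text
t 9.18 [0.5642 0.093  0.0785] [ 1.7998e+02 -3.0000e-02 -1.0922e+02] F [ 1.7  2.2 -1. ] op 0.06 gf 1.1641582066022238
wrist ring_center []
wrist pot [([0.5488, 0.0405, 0.0417], 0.75)]
(array([0.54361429, 0.02595183]), np.float64(0.06407553053763126), 3716) (array([0.54836178, 0.04146531, 0.118     ]), array([319.90796117, 231.97145631]), np.int32(5150), array([318.21454614, 234.68149349]))
top ring_center [([0.54, 0.0287, 0.048], 0.67)]
top pot [([0.5482, 0.0428, 0.0456], 0.69)]
(array([0.54256362, 0.02559346]), np.float64(0.06374025888389624), 127) (array([0.54716097, 0.0438161 , 0.118     ]), array([309.84375, 211.40625]), np.int32(32), array([310.46852573, 210.7786904 ]))
scene ring_center []
scene pot [([0.5445, 0.0415, 0.0437], 0.42)]
(array([ 0.55432534, -0.01605209]), np.float64(0.02186807004475371), 28) (array([ 0.38790164, -0.2868295 ,  0.118     ]), array([262.45454545, 153.68181818]), np.int32(22), array([301.2005765, 256.8749557]))
```

View pics/wrist4.png

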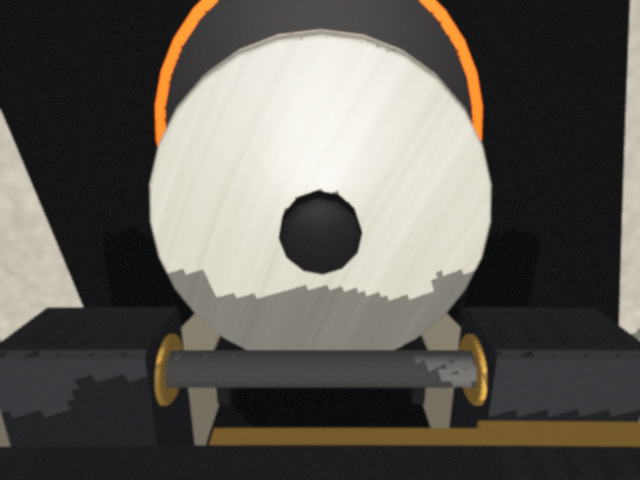

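Wrist gives 16 mm remaining and top gives 19 mm; laterally the pot is centred. I'll push 17 mm.

Call:
{"fn": "play_rows", "kwargs": {"plan": [[0.2,0,0,0,0,0],[0.3,0,0,0,0,0],[0.3,0,0,0,0,0],[0.3,0,0,0,0,0],[0.3,0,0,0,0,0],[0.2,0,0,0,0,0],[0.1,0,0,0,0,0],[0,0,0,0,0,0],[0,0,0,0,0,0]]}}

```text
clock: 10.38
tool_pos: [0.5586, 0.0769, 0.0785]
orientation: [180.0, -0.0, -109.2]
force: [1.3, 0.5, -1.7]
opening: 0.0594
gripper_force: 0.9
```

Call:
{"fn": "play_rows", "kwargs": {"plan": [[-0.3,0,0,0,0,0],[-1,0,0,0,0,0],[-2,0,0,0,0,0],[-2.5,0,-1,0,0,0],[-2.5,0,-3,0,0,0],[-1,0,-4,0,0,0],[0,0,-4,0,0,0],[0,0,-3,0,0,0],[0,0,-2,0,0,0],[0,0,0,0,0,0]]}}

```text
clock: 11.22
tool_pos: [0.5918, 0.1673, 0.2544]
orientation: [-179.6, 0.3, -109.1]
force: [0.9, -0.1, -0.1]
opening: 0.0597
gripper_force: 0.0
```

```bash
python3 - <<'E'
from h import *
st()
for c in("wrist","top","scene"):
    s=show(c,c+"5",["ring_center","pot","dial_axis","dial_pointer"]); print(ringc(s),knob(s,(0.543,0.026)))
E
```

```text
t 11.22 [0.5918 0.1673 0.2544] [-179.64    0.31 -109.12] F [ 0.9 -0.1 -0.1] op 0.06 gf 0.0
wrist ring_center []
wrist pot [([0.5459, 0.0249, 0.0411], 0.96)]
wrist dial_axis []
wrist dial_pointer []
(array([0.54364275, 0.02620779]), np.float64(0.06402549686826176), 827) (array([0.54641017, 0.03610525, 0.118     ]), array([324.78      ,   2.74666667]), np.int32(150), array([324.6881725 , -18.23151663]))
top ring_center [([0.5396, 0.0279, 0.0452], 0.57)]
top pot [([0.5432, 0.0286, 0.0456], 0.61), ([0.5429, 0.0154, -0.0041], 0.4)]
top dial_axis [([0.4679, -0.142, 0.0857], 0.96)]
top dial_pointer [([0.5027, -0.1352, 0.0844], 0.94)]
(array([0.54290978, 0.0258463 ]), np.float64(0.06411100253095554), 202) (array([0.54121704, 0.02784924, 0.118     ]), array([315.36666667, 213.36666667]), np.int32(30), array([316.00250073, 212.7570891 ]))
scene ring_center []
scene pot []
scene dial_axis [([0.4665, -0.139, 0.0864], 0.76)]
scene dial_pointer [([0.5045, -0.1394, 0.0857], 0.64)]
(array([0.54461767, 0.0274938 ]), np.float64(0.06392843040714302), 124) (array([ 0.37851134, -0.01675797,  0.118     ]), array([331.96153846, 205.57692308]), np.int32(26), array([298.5357387 , 251.60766877]))
```

View pics/wrist5.png

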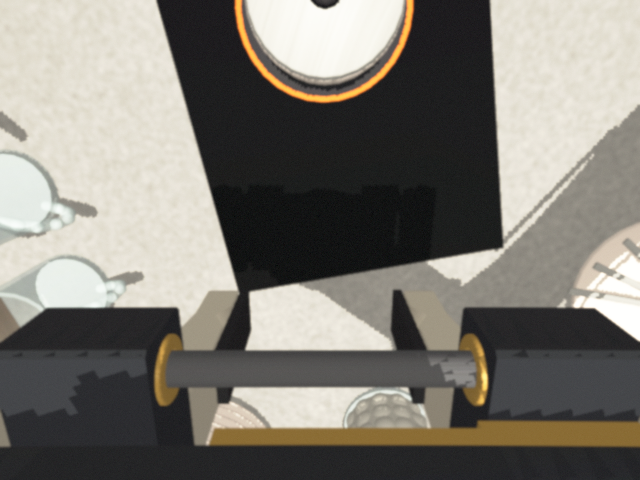

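The pot sits inside the ring with an even gap visible. I'll move forward 8 cm for a proper check from above, then go on to the dial.

Call:
{"fn": "play_rows", "kwargs": {"plan": [[2,0,0,0,0,0],[2.5,0,0,0,0,0],[2,0,0,0,0,0],[1.5,0,0,0,0,0],[0,0,0,0,0,0],[0,0,0,0,0,0]]}}

```text
clock: 12.47
tool_pos: [0.563, 0.0885, 0.2491]
orientation: [-180.0, 0.0, -109.3]
force: [-0.6, 0.3, -1.7]
opening: 0.0602
gripper_force: 0.0
```

```bash
python3 - <<'E'
from h import *
st()
s=show("wrist","wrist6",["ring_center","pot","dial_axis","dial_pointer"]); print(ringc(s),knob(s,(0.543,0.026)))
E
```

```text
t 12.47 [0.563  0.0885 0.2491] [-1.7996e+02  4.0000e-02 -1.0930e+02] F [-0.6  0.3 -1.7] op 0.06 gf 0.0
wrist ring_center []
wrist pot [([0.5423, 0.0236, 0.0403], 0.97)]
wrist dial_axis []
wrist dial_pointer []
(array([0.5435471 , 0.02634258]), np.float64(0.06456901091309189), 1205) (array([0.54327075, 0.02701961, 0.118     ]), array([320.83118557, 134.77319588]), np.int32(776), array([320.70298156, 133.06643464]))
```

View pics/wrist6.png

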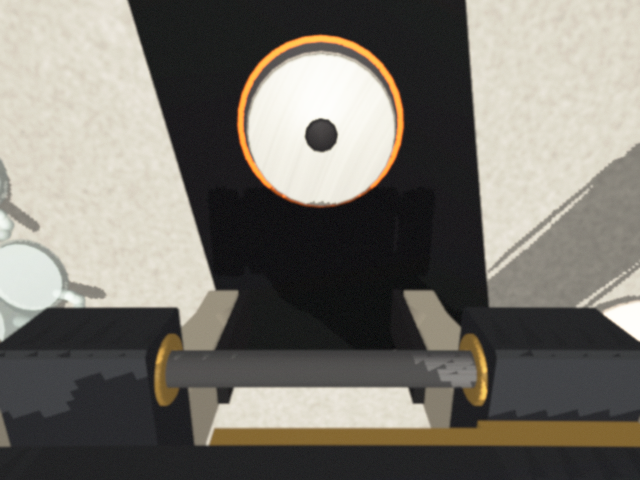

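The knob is at (321,135) and the ring fit is around it, so the pot is within about 1 mm of the ring centre. On to the dial.

Call:
{"fn": "play_rows", "kwargs": {"plan": [[1.5,-0.3,0,0,0,0],[3,-0.5,0,0,0,0],[3,-0.6,0,0,0,0],[3.5,-0.6,0,0,0,0],[3.5,-0.6,0,0,0,0],[3,-0.6,0,0,0,0],[3,-0.5,0,0,0,0],[1.6,-0.3,0,0,0,0],[0,0,0,0,0,6.4],[0,0,0,0,0,6.4],[0,0,0,0,0,6.4],[0,0,0,0,0,6.4],[0,0,0,0,0,6.4],[0,0,0,0,0,6.4],[0,0,0,0,0,6.4],[0,0,0,0,0,6.4],[0,0,0,0,0,6.4],[0,0,0,0,0,6.4]], "grip": 6}}

```text
clock: 14.22
tool_pos: [0.5281, -0.1324, 0.2484]
orientation: [-180.0, -0.0, -173.5]
force: [-0.0, 0.2, -0.8]
opening: 0.0595
gripper_force: 0.0
```

```bash
python3 - <<'E'
from h import *
for i in range(1): st()
s=show("wrist","wrist7",["dial_axis","dial_pointer"])
E
```

```text
t 14.22 [ 0.5281 -0.1324  0.2484] [-1.800e+02 -2.000e-02 -1.735e+02] F [-0.   0.2 -0.8] op 0.06 gf 0.0
wrist dial_axis [([0.4662, -0.1406, 0.0852], 0.65)]
wrist dial_pointer [([0.5046, -0.1355, 0.0847], 0.89)]
```

View pics/wrist7.png

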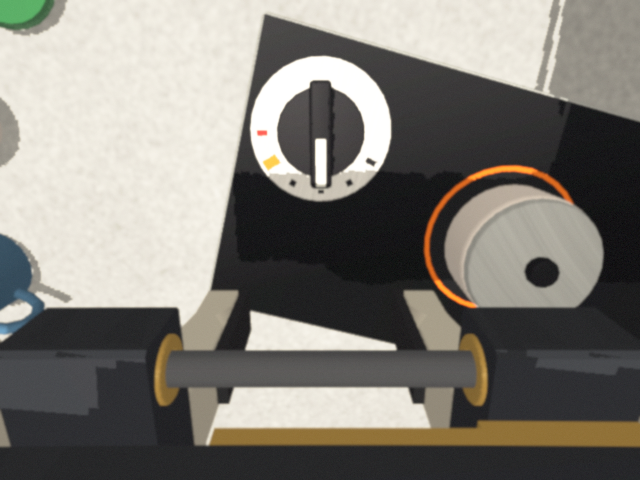

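The dial is at about (320,128), with its bar vertical in the picture and aligned with the tool. The white pointer is on the 1.047 mark, and the orange mark at (271,162) lies 60° clockwise.

```bash
python3 - <<'E'
from h import *
s=snapshot("wrist"); a=pix2plane(s,(320.5,82),.086); b=pix2plane(s,(320,186),.086)
print(a,b,(a+b)/2,np.linalg.norm(b-a),np.degrees(np.arctan2(*(b-a)[1::-1])))
o=get_obs(); p=np.array(o["tool_pos"]); y=np.radians(o["orientation"][2]); d=(a+b)/2-p
print("tool dx,dy cm",100*(d[0]*np.cos(y)+d[1]*np.sin(y)),100*(d[0]*np.sin(y)-d[1]*np.cos(y)),"down",100*(p[2]-0.083))
E
```

```text
[ 0.43339427 -0.14502386  0.086     ] [ 0.50454013 -0.13670462  0.086     ] [ 0.4689672  -0.14086424  0.086     ] 0.07163060004678555 6.6694351231258135
tool dx,dy cm 5.9751664291949105 -0.11749143303672284 down 16.545263038278502
```

Call:
{"fn": "play_rows", "kwargs": {"plan": [[1.5,-0.1,0,0,0,0],[2.5,0,0,0,0,0],[2,0,1,0,0,0],[0,0,2.5,0,0,0],[0,0,3,0,0,0],[0,0,3,0,0,0],[0,0,2.5,0,0,0],[0,0,2,0,0,0],[0,0,1.5,0,0,0],[0,0,1,0,0,0],[0,0,0,0,0,0],[0,0,0,0,0,0]]}}

```text
clock: 15.42
tool_pos: [0.4685, -0.1405, 0.0834]
orientation: [-180.0, -0.1, -173.1]
force: [0.5, 0.3, 0.5]
opening: 0.0599
gripper_force: 0.0
```

Call:
{"fn": "play_rows", "kwargs": {"plan": [[0,0,0,0,0,0],[0,0,0,0,0,0],[0,0,0,0,0,0],[0,0,0,0,0,0],[0,0,0,0,0,0],[0,0,0,0,0,0],[0,0,0,0,0,0],[0,0,0,0,0,0]], "grip": 1.2}}

```text
clock: 16.08
tool_pos: [0.4687, -0.1395, 0.0837]
orientation: [179.9, 0.0, -173.2]
force: [-1.4, 7.2, 3.2]
opening: 0.0158
gripper_force: 30.0
```

Call:
{"fn": "play_rows", "kwargs": {"plan": [[0,0.1,0,0,0,0],[0,0,0,0,0,3],[0,0,0,0,0,4],[0,0,0,0,0,4],[0,0,0,0,0,4],[0,0,0,0,0,4],[0,0,0,0,0,4],[0,0,0,0,0,4],[0,0,0,0,0,3],[0,0,0,0,0,0],[0,0,0,0,0,0]]}}

```text
clock: 17.0
tool_pos: [0.4686, -0.1399, 0.0837]
orientation: [-180.0, 0.0, 156.9]
force: [0.4, -5.4, 1.3]
opening: 0.0159
gripper_force: 30.0
```

Call:
{"fn": "play_rows", "kwargs": {"plan": [[0,0,0,0,0,3],[0,0,0,0,0,4],[0,0,0,0,0,4],[0,0,0,0,0,4],[0,0,0,0,0,4],[0,0,0,0,0,4],[0,0,0,0,0,4],[0,0,0,0,0,3],[0,0,0,0,0,0],[0,0,0,0,0,0]]}}

```text
clock: 17.83
tool_pos: [0.4682, -0.1403, 0.0837]
orientation: [-179.9, 0.0, 126.9]
force: [-0.4, -8.5, 2.6]
opening: 0.0156
gripper_force: 30.0
```

Call:
{"fn": "play_rows", "kwargs": {"plan": [[0,0,0,0,0,0],[0,0,0,0,0,0],[0,0,0,0,0,0],[0,0,0,0,0,0],[0,0,0,0,0,0],[0,0,0,0,0,0]], "grip": 6}}

```text
clock: 18.33
tool_pos: [0.4686, -0.1392, 0.0835]
orientation: [180.0, -0.0, 126.8]
force: [0.2, -0.4, -0.2]
opening: 0.0501
gripper_force: 0.0
```

Call:
{"fn": "play_rows", "kwargs": {"plan": [[0,0,-1,0,0,0],[0,0,-2.5,0,0,0],[0,0,-3,0,0,0],[0,0,-3,0,0,0],[0,0,-3,0,0,0],[0,0,-2.5,0,0,0],[-2,0,-1.5,0,0,0],[-2.5,0,0,0,0,0],[-1.5,0,0,0,0,0],[0,0,0,0,0,0],[0,0,0,0,0,0]]}}

```text
clock: 19.25
tool_pos: [0.5044, -0.1878, 0.248]
orientation: [-180.0, -0.0, 126.7]
force: [0.3, -0.4, -0.1]
opening: 0.0599
gripper_force: 0.0
```

```bash
python3 - <<'E'
from h import *
st()
for c in("wrist","top"):
    s=show(c,c+"8",["dial_axis","dial_pointer","pot"]); print(ringc(s),knob(s,(0.543,0.026))[0])
E
```

```text
t 19.25 [ 0.5044 -0.1878  0.248 ] [-1.7996e+02 -5.0000e-02  1.2672e+02] F [ 0.3 -0.4 -0.1] op 0.06 gf 0.0
wrist dial_axis [([0.467, -0.1412, 0.0871], 0.89)]
wrist dial_pointer [([0.4909, -0.1692, 0.0854], 0.78), ([0.6364, -0.4501, -0.0031], 0.3)]
wrist pot [([0.5425, 0.0237, 0.0452], 0.73)]
(array([0.54372522, 0.02568594]), np.float64(0.06381732584669281), 1171) [ 0.52319262 -0.04130187  0.118     ]
top dial_axis [([0.4677, -0.1402, 0.084], 0.89)]
top dial_pointer [([0.4867, -0.1699, 0.086], 0.71), ([0.6116, 0.4476, -0.0011], 0.69)]
top pot [([0.4649, -0.1393, 0.0889], 0.32)]
(None, 0) [ 0.46050453 -0.13537866  0.118     ]
```

View pics/wrist8.png

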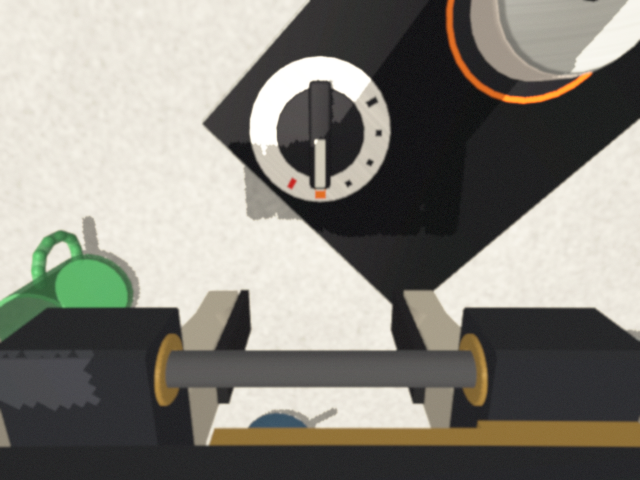

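The white pointer ends at (320,186), right on the orange mark at (320,195). The red mark is at (292,183), short of where the dial would go next, so it was never reached. The pot is still in the ring and the robot touches nothing, so I'll hand in.

```bash
python3 -c "
from plant import close_job
print(close_job())"
```

```text
the job is handed in; nothing more can be done
None
```

I slid the pot to within about 1 mm of the ring's centre, turned the dial clockwise to the orange mark without reaching the red one, and handed in the job at about 19 s of the 58 s.

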